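# Fit up a gusseted pedestal ready for tack welding

### The arm

A 6-joint arm with a two-finger parallel gripper is mounted at the origin on the work surface. World frame = base frame: x ahead of the robot, y to its left, z up, the work surface at z = 0. Lengths are in mm, angles in degrees, forces in N, time in s.
With the tool pointing down it reaches from about 350 to 850 mm from the base axis. Payload 8.1 kg.
Tool frame: the origin (TCP) lies at the very end of the fingers, on their centre line; the grasp point (between the pads) lies r.tcp_to_grasp behind it (r.tcp_to_grasp is the distance from the TCP to the grasp point, in mm); z points along the fingers, y is the line along which they close (so a half turn about z gives the same grasp; the last joint's range is limited). The gripper opens to 85 mm and grips with 20 to 120 N. Pads are 22 mm wide; open, the fingers measure 114 mm over their backs; the gripper's body (76 mm by 85 mm) begins 54 mm behind the grasp point. The pads swing forward as they close: fully open they stand 13 mm farther back than shut.
Start: joints at [-70.497, 7.471, 85.268, -0, 87.261, -4.893], TCP at [247.85, -546.421, 231.292] pointing down, gripper open.
Joint ranges: [-169.43, 169.43], [-51.17, 129.36], [1.28, 143.12], [-76.62, 256.62], [0, 156.53], [-152.29, 152.29]. Speed limits (degrees/s): [136.94, 136.94, 159.86, 180, 180, 180].

### API

Orientations are given as [roll, pitch, yaw] about the fixed x, y, z axes, in that order (R = Rz(yaw) Ry(pitch) Rx(roll)).
In Python, from bench import sense, viewer, order, r gives the robot as it stands.
- The arm moves only by the tool carry_out, never from a script. Its argument "increments" is one flat list of numbers, 7 for each row, row after row: the shift along the tool's x, y, z as a fraction of full scale, then the turn, a rotation vector about the tool's x, y, z as a fraction of full scale, then the opening, from -1 (shut) to 1 (fully open). A call has exactly 10 rows; each row is the pose to reach, as a shift and turn from the pose commanded when the call began, along the tool's axes at that moment, turning the shorter way round; what a row does not reach only later rows make up. Full scale, the value 1, is 400 mm for a shift and 2 pi rad for a turn. A row lasts 1/8 s, in which the tool goes at most 62.5 mm and 10.7 degrees, less where a joint would pass 70% of its speed; a pose out of reach is approached as far as the arm can. A call with a number of a shift or a turn outside -1 to 1 is refused whole. A call with a gripper value outside its range is refused whole. The fingers move at their own pace and stop on an object; "force" is the grip in N (left out, the last holds). Time passes only in rows, so rows that repeat a pose let the fingers close, or fill a call up. It gives the time, the measured TCP pose, the force, the opening and the grip force at its end, in the units of the state.
- sense(): the state, without advancing time (a new reading comes with each control period).
- viewer.snapshot(name): name is "scene" or "top" or "wrist"; returns the picture (400x640x3 uint8, red, green, blue); there is no depth.
- viewer.get_calibration(name): a dict with "fx", "fy", "cx", "cy" (pixels), "R" (3x3) and "t" (3): a world point X has camera coordinates R X + t. Camera axes: x right, y down, z forward; pixel columns grow to the right and rows downward; lengths in mm; the calibration is good to about 2 mm. The wrist camera is an equidistant fisheye: a pixel r from the principal point sees the ray r / f radians off the axis. A picture is of the moment at which its call begins: read the wrist's pose just before it. get_calibration takes no time and is no camera call; for the wrist camera it gives the pose at the moment of the call.
- order.hand_in(): hands the job in; it is judged then, once.
The state is a dict: "time": time; "joint_pos": joint angles; "qd": joint speeds; "joint_efforts": joint torques, N m; "tool_pos": TCP position; "tcp_rot": TCP orientation; "ft_force": force on the tool from outside, world axes, zero at the start; "wrist_torque": the same for the moment, N m; "finger_gap": finger opening in mm; "grip_force": force on a finger pad.
Only numpy, scipy, OpenCV 4.12 (cv2) and the standard library are available. Lean on these libraries where they do the work, as an engineer would, in place of code of your own. Each camera call takes 0.05 s, during which the arm holds its last target. There are 200 camera calls.

### The job

Fit up the pedestal on the clamped base plate, ready for tacking: stand the big tube centred over the bore, put the tall gusset against it on the side of the slotted end and the low gusset opposite, both upright along the plate's long centre line with the square edge close up to the tube, and stand the lug upright close up to the tube, pointing straight out to the left as you look along the plate towards its slotted end. Put the flange ring flat and centred on top of the tube. Set the parts down rather than dropping them, and leave the narrow tube offcut and the angle-iron offcut where they stand.

Things in the scene. Friction and masses are not known exactly. Their poses are not given: they have to be found in the camera images.
- base_plate: Grey steel plate 200 x 150 x 10 mm, fixed. Origin: centre of its underside, on the axis of its 34 mm bore; top 10 mm up. x: along its length to the slotted end (slots 22 x 12 mm at x +82, y +-45 mm); y: to the left looking along x. Two blue strap clamps on the plain end's corners fill x -94 to -70, |y| 54 to 112 mm, up to 36 mm above the table.
- tube: The big tube: bright steel, standing upright, 42.4 mm outside diameter, 36 mm inside, 60 mm tall, about 190 g. Origin: centre of its lower end; z along its axis, up.
- tall_gusset: Tall gusset: bright steel plate 10 mm thick standing on edge, 56 mm long at the foot, 50 mm high, about 160 g. Origin: bottom of its square (vertical) edge, mid-thickness; x along the foot from the square edge to the toe, y across the thickness, z up. Full height over the first 16 mm from the square edge, then a straight slope down to 12 mm at the toe.
- low_gusset: Low gusset: bright steel plate 10 mm thick standing on edge, 36 mm long at the foot, 36 mm high, about 80 g. Origin: bottom of its square (vertical) edge, mid-thickness; x along the foot from the square edge to the toe, y across the thickness, z up. Full height over the first 14 mm from the square edge, then a straight slope down to 10 mm at the toe.
- lug: Lug: rectangular bright steel plate 10 mm thick standing on edge, 36 mm long, 44 mm high, about 110 g, with a 16 mm eye through the thickness 32 mm above its foot. Origin: centre of its underside; x along the 36 mm length, y across the thickness, z up; both ends alike. It is to stand with its length pointing at the tube's axis.
- flange: Flange ring: bright steel ring lying flat, 62 mm outside diameter, 34 mm bore, 14 mm thick, about 230 g. Origin: centre of its underside; z along its axis, up. It wants to lie on the tube's top end, and overhangs the tube by 10 mm all round.
- tube_offcut: Leftover, not to be used: narrow dull tube standing upright, 27 mm outside diameter, 45 mm tall. Origin: centre of its lower end.
- angle_offcut: Leftover, not to be used: dull angle-iron offcut, foot 40 x 50 x 5 mm with a 40 mm high, 5 mm thick upright leg along its -x edge (50 mm long along y). Origin: centre of the underside of the foot.

How it is judged (in metres and radians):
At the end, for the whole second after the job is handed in: All upright and at rest on the plate: tube within 8 mm of the bore's axis, flange on it within 8 mm; gussets (tall at the slotted side, low opposite) and lug (left) within 12 mm of the tube, 10 mm of the centre line and 0.17 rad; seated within 4 mm in height (horizontal distance between tube and base_plate below 0.008 m and horizontal distance between flange and tube below 0.008 m and z of tube in the frame of base_plate between 0.006 and 0.014 m and angle between each of tube, tall_gusset, low_gusset, lug, flange's own z axis and vertical below 0.07 rad and linear speed of each of tube, tall_gusset, low_gusset, lug, flange below 0.01 m/s and angular speed of each of tube, tall_gusset, low_gusset, lug, flange below 0.1 rad/s and z of tall_gusset in the frame of base_plate between 0.006 and 0.014 m and z of low_gusset in the frame of base_plate between 0.006 and 0.014 m and z of lug in the frame of base_plate between 0.006 and 0.014 m and z of flange in the frame of base_plate between 0.066 and 0.074 m and x of tall_gusset in the frame of base_plate above 0.012 m and y of tall_gusset in the frame of base_plate between -0.01 and 0.01 m and horizontal distance between each of tall_gusset, low_gusset and tube below 0.033 m and angle between the x axis of each of tall_gusset, low_gusset and the x axis of base_plate, either way round below 0.17 rad and x of low_gusset in the frame of base_plate below -0.012 m and y of low_gusset in the frame of base_plate between -0.01 and 0.01 m and y of lug in the frame of base_plate above 0.025 m and x of lug in the frame of base_plate between -0.01 and 0.01 m and horizontal distance between lug and tube below 0.051 m and angle between the x axis of lug and the y axis of base_plate, either way round below 0.17 rad); the robot touches nothing.
It fails at once if a part is dropped or flung (moves faster than 0.7 m/s with no finger on it) ((contact force between tube and the fingers below 0.01 N and linear speed of tube above 0.7 m/s) or (contact force between tall_gusset and the fingers below 0.01 N and linear speed of tall_gusset above 0.7 m/s) or (contact force between low_gusset and the fingers below 0.01 N and linear speed of low_gusset above 0.7 m/s) or (contact force between lug and the fingers below 0.01 N and linear speed of lug above 0.7 m/s) or (contact force between flange and the fingers below 0.01 N and linear speed of flange above 0.7 m/s)).
It fails at once if the tube offcut is shifted more than 25 mm or knocked over (distance of tube_offcut from where it was at the start of the episode above 0.025 m or angle between tube_offcut's own z axis and vertical above 0.5 rad).
It fails at once if the angle offcut is shifted more than 25 mm or knocked over (distance of angle_offcut from where it was at the start of the episode above 0.025 m or angle between angle_offcut's own z axis and vertical above 0.5 rad).
It also fails if it takes over 115 s, if anything falls off the work surface, if the arm or the gripper's body presses on something with over 40 N, if the wrist force passes 120 N, or if a joint passes its speed limit or range.

## Working session

There is one attempt and no reset: what is moved stays moved. The work goes in short steps, Python scripts to look and compute and a tool call to move; the robot and the scene stay as the last step left them, time stands still between calls to the robot, and variables do not carry over. Pictures are saved under pics/ and viewed, at most 16 in all, crops included, and the job is handed in when it is done.

Besides the shell and the picture viewer there is one more tool, called after "Request:" as name(argument=value, ...), one argument or row to a line, values as JSON. carry_out: Moves the arm, as the interface text tells. Its arguments: {"type":"object","properties":{"increments":{"type":"array"},"force":{"type":"number"}},"required":["increments"]}

```bash
mkdir -p pics
python3 - <<'E'
from bench import sense, viewer, order, r
import cv2
s=sense(); print({k:s[k] for k in('time','tool_pos','tcp_rot','finger_gap')}, r.tcp_to_grasp)
for n in("top","scene"):
    im=viewer.snapshot(n); cv2.imwrite(f"pics/{n}0.png",im[:,:,::-1]); print(n,viewer.get_calibration(n))
E
```

```text
{'time': 0.0, 'tool_pos': array([ 247.66862886, -545.88887573,  230.24991732]), 'tcp_rot': array([-1.79893931e+02, -9.32844647e-03,  2.43941983e+01]), 'finger_gap': 85.43445958039912} 18.700000000000003
top {'fx': 430.63311128698984, 'fy': 430.63311128698984, 'cx': 323.6624750683119, 'cy': 196.86716496879623, 'R': array([[-0.00301121, -0.99999098, -0.00299382],
       [-0.985838  ,  0.00347055, -0.16766452],
       [ 0.16767339,  0.00244655, -0.98583956]]), 't': array([ 47.64927563, 496.53539897, 985.90967977])}
scene {'fx': 401.8312961820577, 'fy': 401.8312961820577, 'cx': 319.76153585123456, 'cy': 196.72070010507196, 'R': array([[ 0.59306049,  0.80505064,  0.01314252],
       [ 0.50564173, -0.35969159, -0.78418646],
       [-0.62658255,  0.47171542, -0.62038606]]), 't': array([-342.36334213, -198.41767033, 1298.26566417])}
```

View pics/top0.png

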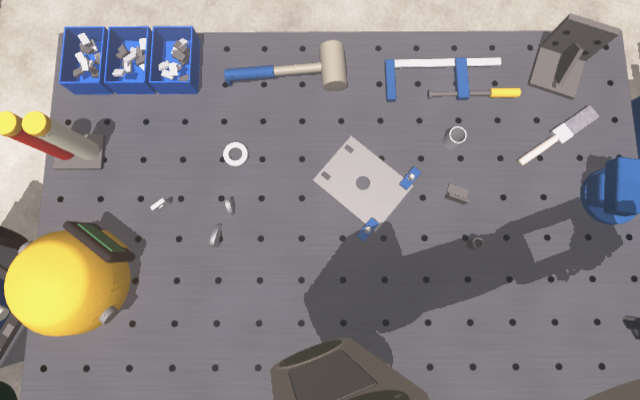

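View pics/scene0.png

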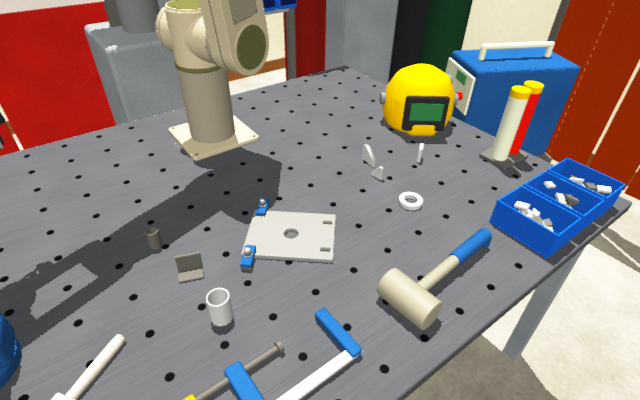

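The top view shows the plate's bore at about (363,183) and its slotted end to the upper left. The big tube is at (457,133), the flange at (235,153), the two gussets at (229,203) and (216,235), and the lug at (158,203). The angle offcut is at (457,192) and the narrow offcut at (476,241). I'll write helpers and enlarge the parts.

```bash
cat > h.py <<'E'
import numpy as np, cv2
from bench import sense, viewer, order, r
from scipy.spatial.transform import Rotation as Ro
def cast(c,uv,z,fish=False):
    "pixels -> world points on the plane at height z"
    uv=np.atleast_2d(np.array(uv,float)); x=(uv[:,0]-c['cx'])/c['fx']; y=(uv[:,1]-c['cy'])/c['fy']
    if fish:
        t=np.hypot(x,y)+1e-12; d=np.c_[np.sin(t)*x/t,np.sin(t)*y/t,np.cos(t)]
    else: d=np.c_[x,y,np.ones_like(x)]
    R=np.array(c['R']); o=-R.T@c['t']; d=d@R
    return o+d*((z-o[2])/d[:,2])[:,None]
def proj(c,X,fish=False):
    p=np.atleast_2d(X)@np.array(c['R']).T+c['t']
    if fish:
        q=np.hypot(p[:,0],p[:,1]); t=np.arctan2(q,p[:,2]); x,y=p[:,0]/q*t,p[:,1]/q*t
    else: x,y=p[:,0]/p[:,2],p[:,1]/p[:,2]
    return np.c_[c['cx']+c['fx']*x,c['cy']+c['fy']*y]
def pose():
    s=sense(); return np.array(s['tool_pos']),Ro.from_euler('xyz',s['tcp_rot'],degrees=True)
def inc(xyz,yaw,frm=None):
    "increments from frm (pos,yaw), default the measured pose, to tool-down pose (xyz,yaw)"
    p,R=pose() if frm is None else (np.array(frm[0],float),Ro.from_euler('xyz',[180,0,frm[1]],degrees=True))
    T=Ro.from_euler('xyz',[180,0,yaw],degrees=True)
    return np.round(np.r_[R.inv().apply(np.array(xyz,float)-p)/400,(R.inv()*T).as_rotvec()/(2*np.pi)],4)
def snap(n,name,box=None,k=1):
    c=viewer.get_calibration(n); im=viewer.snapshot(n)[:,:,::-1].copy(); cv2.imwrite(f"pics/{name}_raw.png",im)
    if box: im=im[box[1]:box[3],box[0]:box[2]]
    cv2.imwrite(f"pics/{name}.png",cv2.resize(im,None,fx=k,fy=k,interpolation=cv2.INTER_CUBIC)); return c
E
python3 - <<'E'
from h import *
c=viewer.get_calibration("top")
for n,uv,z in[("bore",(363,183),10),("tube",(458,133),60),("flange",(235,154),14),("g1",(229,203),25),("g2",(216,235),20),("lug",(158,203),20),("angle",(457,192),10),("toff",(476,241),45)]: print(n,cast(c,uv,z)[0].round())
print(sense()['joint_pos'])
w=viewer.get_calibration("wrist"); print(w)
p,R=pose(); print((R.inv().apply(-w['R'].T@w['t']-p)).round(1),(R.inv().as_matrix()@w['R'].T).round(3))
for q in[(480,190,300),(520,60,300)]: 
  for y in (24.4,0,): print(q,y,inc(q,y))
im=cv2.imread("pics/top0.png")[130:260,130:260]; cv2.imwrite("pics/tz.png",cv2.resize(im,None,fx=4.5,fy=4.5,interpolation=cv2.INTER_CUBIC))
E
```

```text
bore [537. -51.  10.]
tube [ 648. -277.   60.]
flange [611. 267.  14.]
g1 [485. 275.  25.]
g2 [408. 305.  20.]
lug [487. 450.  20.]
angle [ 513. -283.   10.]
toff [ 390. -310.   45.]
[-7.04984615e+01  7.51204465e+00  8.53229746e+01  6.72006593e-04
  8.72601468e+01 -4.89369396e+00]
{'fx': 309.70691628693146, 'fy': 309.70691628693146, 'cx': 320.56072270041955, 'cy': 205.76952634263202, 'R': array([[ 0.41237499, -0.91101277, -0.00161248],
       [-0.87050382, -0.39455909,  0.29418739],
       [-0.26864469, -0.11991185, -0.9557464 ]]), 't': array([-598.42958154,  -36.7008392 ,  378.76765983])}
[  75.9   -0.7 -141.5] [[-0.001 -0.956 -0.294]
 [ 1.    -0.001 -0.   ]
 [-0.    -0.294  0.956]]
(480, 190, 300) 24.4 [ 1.2889e+00 -1.4360e+00 -1.7160e-01 -3.0000e-04 -0.0000e+00 -0.0000e+00]
(480, 190, 300) 0 [ 1.2889e+00 -1.4360e+00 -1.7160e-01 -3.0000e-04  0.0000e+00  6.7800e-02]
(520, 60, 300) 24.4 [ 1.2458e+00 -1.0987e+00 -1.7220e-01 -3.0000e-04 -0.0000e+00 -0.0000e+00]
(520, 60, 300) 0 [ 1.2458e+00 -1.0987e+00 -1.7220e-01 -3.0000e-04  0.0000e+00  6.7800e-02]
```

View pics/tz.png

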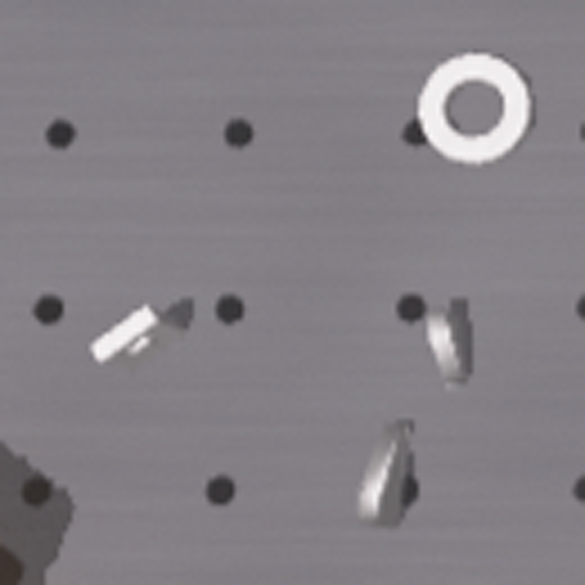

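The zoom shows the lug with its top edge facing up, the flange ring, and the two gussets with their thin slope edges visible. I'm moving above the tube now and will look with the wrist camera.

```bash
python3 -c "
from h import *
print(inc((630,-270,230),24.4))"
```

```text
[ 1.1554e+00 -2.3350e-01  1.4000e-03 -3.0000e-04 -0.0000e+00 -0.0000e+00]
```

Request:
carry_out(
  increments=[1,-0.23,0,0,0,0,1,1,-0.23,0,0,0,0,1,1,-0.23,0,0,0,0,1,1,-0.23,0,0,0,0,1,1,-0.23,0,0,0,0,1,1,-0.23,0,0,0,0,1,1,-0.23,0,0,0,0,1,1,-0.23,0,0,0,0,1,1,-0.23,0,0,0,0,1,1,-0.23,0,0,0,0,1],
  force=60,
)

```text
time: 1.35
tool_pos: [573.2, -298.4, 231.2]
tcp_rot: [-180.0, 0.0, 24.3]
ft_force: [-0.8, -0.5, -0.9]
finger_gap: 85.3
grip_force: 0.0
```

```bash
python3 -c "
from h import *
print(pose()[0],snap('wrist','w1',None,1.25)['t'])"
```

```text
[ 573.24508344 -298.35678449  231.15397165] [-506.88318899  344.87580823  496.36315631]
```

View pics/w1.png

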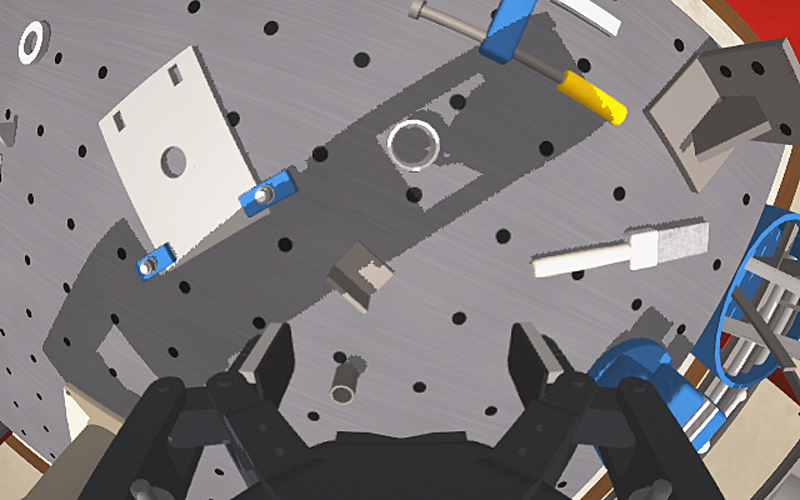

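The wrist view is at 1.25x. The tube is almost directly under the camera at (413,145), the bore is at (173,161), the slots are at (175,75) and (118,121), the angle offcut is at (362,275), and the narrow offcut is at (344,385).

```bash
cat > e1.py <<'E'
from h import *
import sys
im=cv2.imread('pics/w1_raw.png'); c=viewer.get_calibration('wrist'); g=im.min(2)
def blobs(box,lo,hi,z,mn=30,mx=5000):
    x0,y0,x1,y1=box; m=cv2.inRange(g[y0:y1,x0:x1],lo,hi)
    cs,_=cv2.findContours(m,cv2.RETR_LIST,cv2.CHAIN_APPROX_NONE)
    for q in cs:
        a=cv2.contourArea(q)
        if mn<a<mx:
            (cx,cy),rad=cv2.minEnclosingCircle(q); M=cv2.moments(q); e=np.array([M['m10'],M['m01']])/M['m00']+[x0,y0]
            w=cast(c,q[:,0]+[x0,y0],z,True)[:,:2].astype(np.float32); (C,R)=cv2.minEnclosingCircle(w)
            print('area',a,'px',e.round(1),'world centroid',cast(c,e,z,True)[0,:2].round(1),'circ',np.round(C,1),round(R,1),cv2.minAreaRect(w))
print('tube');blobs((300,85,362,145),150,255,60,100)
print('dark in plate');blobs((75,35,215,220),0,140,10,30,600)
print('plate');blobs((60,20,260,230),185,255,10,3000,40000)
E
python3 e1.py
```

```text
tube
area 987.5 px [330.3 116.3] world centroid [ 643.3 -276.8] circ [ 643.5 -277. ] 18.6 ((643.3496704101562, -276.71905517578125), (36.19620132446289, 35.61467742919922), 69.77337646484375)
area 1738.0 px [332.3 120.5] world centroid [ 640.3 -280.3] circ [ 634.5 -281.9] 35.0 ((638.2779541015625, -283.7642517089844), (62.87496566772461, 43.35694885253906), 56.072635650634766)
dark in plate
area 90.0 px [207.8 155.4] world centroid [ 542.3 -159.4] circ [ 542.7 -160.4] 8.3 ((542.5905151367188, -159.85256958007812), (13.51752758026123, 14.892342567443848), 64.35066223144531)
area 102.5 px [133.2 131.5] world centroid [532.1 -44.9] circ [537.4 -51.4] 16.4 ((533.9439697265625, -47.202613830566406), (32.28618240356445, 21.56344223022461), 38.306304931640625)
area 64.0 px [94.6 96.8] world centroid [555.7  39.9] circ [555.4  40. ] 11.6 ((555.9338989257812, 39.56450653076172), (21.33431625366211, 11.084311485290527), 50.000526428222656)
area 33.0 px [90.1 84.3] world centroid [570.   55.7] circ [576.4  44. ] 46.0 ((582.3798828125, 53.68376159667969), (29.292356491088867, 91.8385009765625), 57.84446334838867)
area 56.0 px [81.7 57.7] world centroid [602.   90.2] circ [602.3  90.6] 8.6 ((601.851806640625, 90.69025421142578), (15.783967971801758, 15.113869667053223), 26.831247329711914)
area 64.5 px [138.6  59.7] world centroid [623.7 -17.1] circ [624.6 -19.1] 11.7 ((624.0272827148438, -18.506366729736328), (21.81688690185547, 11.886395454406738), 46.838958740234375)
area 52.0 px [85.1 45.8] world centroid [619.8  91.3] circ [622.   87.9] 29.7 ((619.8170776367188, 87.89990997314453), (59.35883331298828, 7.1308274269104), 89.38543701171875)
plate
area 11792.5 px [141.  123.9] world centroid [545.8 -53.8] circ [542.7 -46.7] 117.9 ((538.7459716796875, -49.721832275390625), (195.57595825195312, 150.02772521972656), 49.654903411865234)
```

```bash
python3 -c "
from h import *
f=((573.2,-298.4,231.2),24.4)
print(inc((643.3,-276.8,110),24.4,f),inc((643.3,-276.8,20),24.4,f))
f=((643.3,-276.8,20),24.4)
print(inc((643.3,-276.8,120),24.4,f),inc((536.7,-51.8,120),49.5,f),inc((536.7,-51.8,50),49.5,f))"
```

```text
[0.1819 0.0232 0.303  0.     0.     0.    ] [0.1819 0.0232 0.528  0.     0.     0.    ]
[ 0.    0.   -0.25  0.    0.    0.  ] [-0.0103 -0.6224 -0.25    0.      0.     -0.0697] [-0.0103 -0.6224 -0.075   0.      0.     -0.0697]
```

Request:
carry_out(
  increments=[0.182,0.023,0.3,0,0,0,1,0.182,0.023,0.3,0,0,0,1,0.182,0.023,0.3,0,0,0,1,0.182,0.023,0.528,0,0,0,1,0.182,0.023,0.528,0,0,0,1,0.182,0.023,0.528,0,0,0,1,0.182,0.023,0.528,0,0,0,-1,0.182,0.023,0.528,0,0,0,-1,0.182,0.023,0.528,0,0,0,-1,0.182,0.023,0.528,0,0,0,-1],
  force=60,
)

```text
time: 2.65
tool_pos: [645.9, -276.7, 23.2]
tcp_rot: [179.8, -0.2, 24.4]
ft_force: [-0.4, -0.0, 7.8]
finger_gap: 40.5
grip_force: 61.4
```

```bash
python3 -c "
from h import *
f=((644.2,-275.7,20.1),24.4)
print(inc((536.7,-51.8,110),49.5,f),inc((536.7,-51.8,40),49.5,f))"
```

```text
[-0.0135 -0.6208 -0.2248  0.      0.     -0.0697] [-0.0135 -0.6208 -0.0498  0.      0.     -0.0697]
```

Request:
carry_out(
  increments=[0,0,-0.1,0,0,0,-1,0,0,-0.225,0,0,0,-1,-0.0135,-0.621,-0.225,0,0,-0.07,-1,-0.0135,-0.621,-0.225,0,0,-0.07,-1,-0.0135,-0.621,-0.225,0,0,-0.07,-1,-0.0135,-0.621,-0.225,0,0,-0.07,-1,-0.0135,-0.621,-0.225,0,0,-0.07,-1,-0.0135,-0.621,-0.12,0,0,-0.07,-1,-0.0135,-0.621,-0.07,0,0,-0.07,-1,-0.0135,-0.621,-0.07,0,0,-0.07,-1],
)

```text
time: 3.9
tool_pos: [535.5, -52.1, 46.7]
tcp_rot: [-179.9, 0.1, 49.6]
ft_force: [-0.3, -0.2, -2.0]
finger_gap: 40.7
grip_force: 61.7
```

```bash
python3 -c "
from h import *
snap('top','t2',(280,100,460,260),4)
snap('wrist','w2')"
```

```text
(no output)
```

View pics/w2.png

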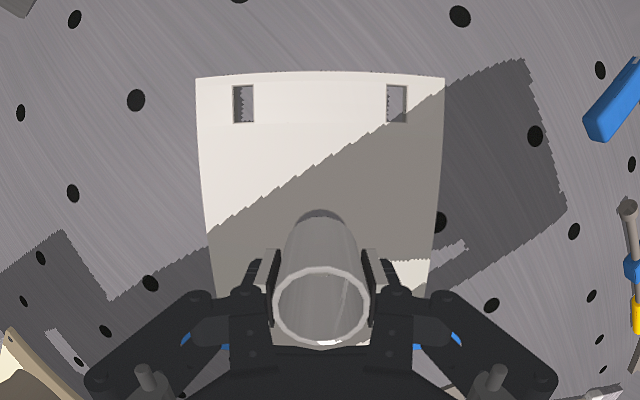

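The tube is held upright over the plate. The slots are at (243,104) and (397,104), and the tube's rim is centred at about (321,308). I'll compute the offset.

```bash
python3 -c "
from h import *
im=cv2.imread('pics/w2_raw.png'); c=viewer.get_calibration('wrist'); g=im.min(2)
P=[]
for b in((225,78,262,130),(378,78,415,130)):
    m=cv2.inRange(g[b[1]:b[3],b[0]:b[2]],0,155 if b[0]<300 else 125); q=max(cv2.findContours(m,0,1)[0],key=cv2.contourArea)
    w=cast(c,q[:,0]+[b[0],b[1]],10,True)[:,:2].astype(np.float32); R=cv2.minAreaRect(w); print(R); P.append(np.array(R[0]))
P=np.array(P); d=P[0]-P[1]; a=np.degrees(np.arctan2(d[1],d[0]))-90; print('yaw',a,'len',np.linalg.norm(d))
print('origin',P.mean(0)-82*np.array([np.cos(np.radians(a)),np.sin(np.radians(a))]))
L=cast(c,[(278,308),(364,308),(321,272),(321,342)],86.6,True)[:,:2]; print(L, L.mean(0))
"
```

```text
((556.466796875, 40.781494140625), (22.20492935180664, 12.278826713562012), 50.2353515625)
((625.6326904296875, -18.633567810058594), (22.507272720336914, 13.421937942504883), 50.43733215332031)
yaw 49.336678135455486 len 91.1815245421019
origin [537.61748197 -51.12727003]
[[523.98918027 -40.68145932]
 [550.84767049 -63.66874655]
 [548.73186194 -38.88576021]
 [525.26786055 -66.42320571]] [537.20914331 -52.41479295]
```

Request:
carry_out(
  increments=[0.002,0,0.025,0,0,0,-1,0.002,0,0.04,0,0,0,-1,0.002,0,0.046,0,0,0,-1,0.002,0,0.046,0,0,0,-1,0.002,0,0.046,0,0,0,1,0.002,0,0.046,0,0,0,1,0.002,0,0.046,0,0,0,1,0.002,0,0.046,0,0,0,1,0.002,0,-0.1,0,0,0,1,0.002,0,-0.2,0,0,0,1],
)

```text
time: 5.25
tool_pos: [537.5, -51.2, 129.8]
tcp_rot: [180.0, -0.0, 49.6]
ft_force: [0.2, -0.7, 0.6]
finger_gap: 85.5
grip_force: 0.0
```

```bash
python3 -c "
from h import *
print(pose()[0],pose()[1].as_euler('xyz',degrees=True))
f=((537.3,-51.2,128),49.5)
print(inc((450,250,220),20,f))"
```

```text
[537.51889039 -51.18618547 129.82955448] [ 1.79967195e+02 -1.98450451e-02  4.95962953e+01]
[ 0.4308 -0.655  -0.23    0.     -0.      0.0819]
```

Request:
carry_out(
  increments=[0.43,-0.655,-0.23,0,0,0.08,1,0.43,-0.655,-0.23,0,0,0.08,1,0.43,-0.655,-0.23,0,0,0.08,1,0.43,-0.655,-0.23,0,0,0.08,1,0.43,-0.655,-0.23,0,0,0.08,1,0.43,-0.655,-0.23,0,0,0.08,1,0.43,-0.655,-0.23,0,0,0.08,1,0.43,-0.655,-0.23,0,0,0.08,1,0.43,-0.655,-0.23,0,0,0.08,1,0.43,-0.655,-0.23,0,0,0.08,1],
)

```text
time: 6.5
tool_pos: [449.4, 248.7, 219.7]
tcp_rot: [180.0, 0.0, 20.7]
ft_force: [-0.3, -1.1, -0.4]
finger_gap: 85.4
grip_force: 0.0
```

```bash
python3 -c "
from h import *
s=sense();print(s['tool_pos'],s['tcp_rot'])
c=snap('wrist','w3',None,1.25); snap('scene','s3')
for n in('R','t'):print(repr(c[n]))"
```

```text
[449.40321278 248.73007222 219.68319831] [1.79994456e+02 3.98995540e-02 2.07071196e+01]
array([[ 3.52915743e-01, -9.35655096e-01,  1.39838295e-04],
       [-8.94047454e-01, -3.37177854e-01,  2.94941087e-01],
       [-2.75915980e-01, -1.04214375e-01, -9.55515429e-01]])
array([ 74.82586117, 451.68906084, 517.39310083])
```

View pics/w3.png

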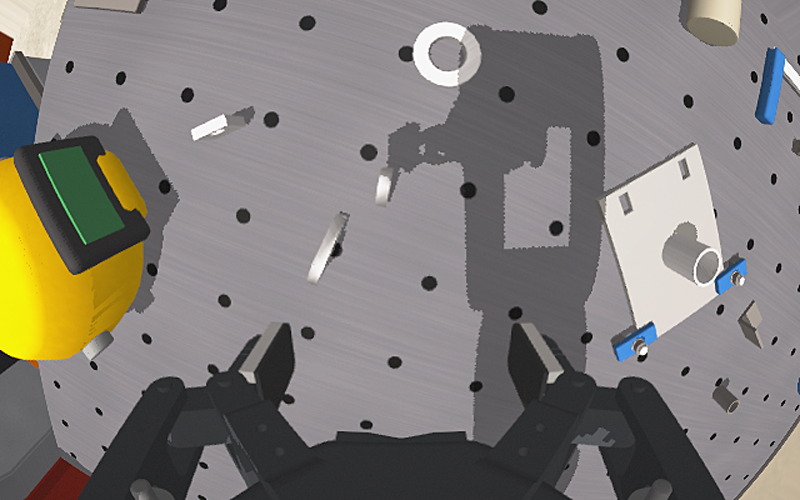

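The tube stands on the bore at about (700,262). The gussets are at (328,248) and (385,187), the lug at (210,127) and the flange at (447,54). I'll zoom in to see which way the gussets slope.

```bash
python3 -c "
import cv2
im=cv2.imread('pics/w3_raw.png')
cv2.imwrite('pics/w3g.png',cv2.resize(im[125:235,235:340],None,fx=5,fy=5,interpolation=cv2.INTER_CUBIC))"
```

```text
(no output)
```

View pics/w3g.png

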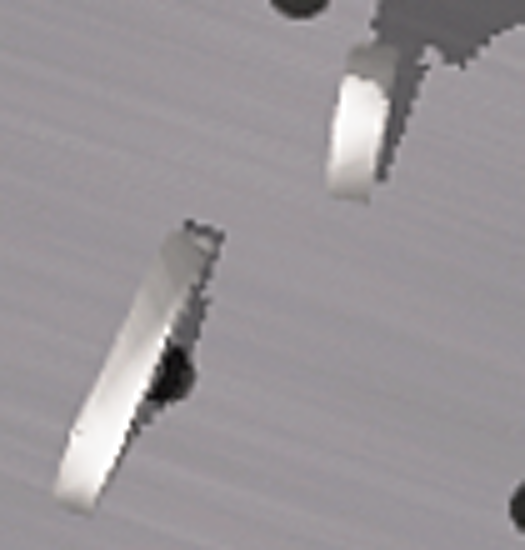

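```bash
python3 -c "
import cv2
im=cv2.imread('pics/scene0.png')
cv2.imwrite('pics/s0g.png',cv2.resize(im[130:220,345:445],None,fx=6,fy=6,interpolation=cv2.INTER_CUBIC))
from h import *
c=viewer.get_calibration('scene')
print(proj(c,[(485,275,0),(535,275,0),(485,275,50),(408,305,0),(458,305,0)]))"
```

```text
[[379.33762184 178.09767008]
 [391.94963891 186.86047245]
 [381.26984192 163.15523873]
 [368.91825989 162.2365761 ]
 [380.56643275 170.09587185]]
```

View pics/s0g.png

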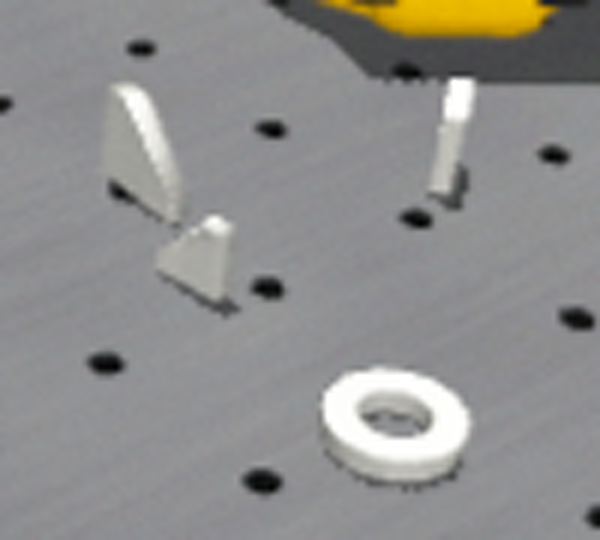

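The tall gusset's square edge is at the robot end with its toe away. The low gusset is the other way round, with its square edge away from the robot. I'll turn the corners into poses and measure the flange and lug too.

```bash
python3 -c "
from h import *
c=dict(viewer.get_calibration('wrist'))
f=lambda uv,z:cast(c,[(235+uv[0]/5-.4,125+uv[1]/5-.4)],z,True)[0,:2].round(1)
print('cam',-c['R'].T@c['t'])
print('tall sqL',f((53,490),50),'sqR',f((93,510),50),'creaseL',f((75,430),50),'toeL',f((170,235),12),'toeR',f((203,245),12))
print('low sqL',f((348,48),36),'sqR',f((396,50),36),'toeL',f((327,190),10),'toeR',f((368,200),10))
im=cv2.imread('pics/w3_raw.png'); g=im.min(2)
for b,lo,z in(((320,10,395,75),165,14),((145,80,200,118),190,44),((235,165,290,235),172,44),((295,128,320,170),175,30)):
    x0,y0,x1,y1=b; q=max(cv2.findContours(cv2.inRange(g[y0:y1,x0:x1],lo,255),0,1)[0],key=cv2.contourArea)
    w=cast(c,q[:,0]+[x0,y0],z,True)[:,:2].astype(np.float32); print(cv2.minAreaRect(w),cv2.minEnclosingCircle(w)); print(cv2.boxPoints(cv2.minAreaRect(w)).round(0).tolist())
"
```

```text
cam [520.10281407 276.55307199 361.36591063]
tall sqL [383.2 312.9] sqR [382.  303.1] creaseL [398.2 312.1] toeL [436.8 309.3] toeR [437.2 301.3]
low sqL [493.4 284.7] sqR [496.5 275.2] toeL [458.9 278.6] toeR [460. 269.]
((610.8951416015625, 267.44854736328125), (59.62500762939453, 60.638633728027344), 85.33404541015625) ((610.7062377929688, 267.6595764160156), 30.83509635925293)
[[578.0, 240.0], [639.0, 235.0], [644.0, 295.0], [583.0, 300.0]]
((479.2221374511719, 440.7012023925781), (14.37801742553711, 36.900875091552734), 37.39374923706055) ((480.3562316894531, 441.5579528808594), 18.516357421875)
[[462.0, 451.0], [485.0, 422.0], [496.0, 430.0], [474.0, 460.0]]
((405.1114501953125, 306.85113525390625), (11.317276000976562, 50.20453643798828), 84.76516723632812) ((405.1053466796875, 306.784423828125), 25.34801483154297)
[[380.0, 304.0], [430.0, 299.0], [431.0, 310.0], [381.0, 315.0]]
((477.1004333496094, 277.0693359375), (22.32735252380371, 10.945494651794434), 11.04731273651123) ((476.6780700683594, 278.878173828125), 11.232489585876465)
[[465.0, 280.0], [467.0, 270.0], [489.0, 274.0], [487.0, 285.0]]
```

```bash
python3 -c "
from h import *
f=((449.6,249,219.8),20.7)
print(inc((404.5,306.8,85),-3.3,f),inc((404.5,306.8,8),-3.3,f))
f=((404.5,306.8,8),-3.3); k=(567.9,-15.6)
print(inc((*k,90),49.6,f),inc((*k,35),49.6,f))"
```

```text
[-0.0544 -0.175   0.337  -0.     -0.      0.0667] [-0.0544 -0.175   0.5295 -0.     -0.      0.0667]
[ 0.4542  0.7811 -0.205   0.      0.     -0.1469] [ 0.4542  0.7811 -0.0675  0.      0.     -0.1469]
```

Request:
carry_out(
  increments=[-0.054,-0.175,0.337,0,0,0.067,0,-0.054,-0.175,0.337,0,0,0.067,0,-0.054,-0.175,0.337,0,0,0.067,0,-0.054,-0.175,0.337,0,0,0.067,0,-0.054,-0.175,0.45,0,0,0.067,0,-0.054,-0.175,0.53,0,0,0.067,0,-0.054,-0.175,0.53,0,0,0.067,-1,-0.054,-0.175,0.53,0,0,0.067,-1,-0.054,-0.175,0.53,0,0,0.067,-1,-0.054,-0.175,0.53,0,0,0.067,-1],
  force=60,
)

```text
time: 7.85
tool_pos: [405.9, 308.2, 10.3]
tcp_rot: [-179.9, -0.2, -3.3]
ft_force: [0.2, -2.0, 8.0]
finger_gap: 9.3
grip_force: 61.7
```

Request:
carry_out(
  increments=[0,0,-0.1,0,0,0,-1,0,0,-0.205,0,0,0,-1,0.454,0.781,-0.205,0,0,-0.147,-1,0.454,0.781,-0.205,0,0,-0.147,-1,0.454,0.781,-0.205,0,0,-0.147,-1,0.454,0.781,-0.205,0,0,-0.147,-1,0.454,0.781,-0.205,0,0,-0.147,-1,0.454,0.781,-0.205,0,0,-0.147,-1,0.454,0.781,-0.205,0,0,-0.147,-1,0.454,0.781,-0.1,0,0,-0.147,-1],
)

```text
time: 9.1
tool_pos: [571.9, -16.9, 52.1]
tcp_rot: [179.6, -0.3, 49.4]
ft_force: [0.8, 0.3, -1.8]
finger_gap: 8.7
grip_force: 60.2
```

```bash
python3 -c "
from h import *
snap('wrist','w4',None,1.25);s=sense();print(s['tool_pos'],s['tcp_rot'])"
```

```text
[565.464359   -15.27921452  43.30394639] [-1.79825196e+02  9.53096851e-02  4.94606289e+01]
```

View pics/w4.png

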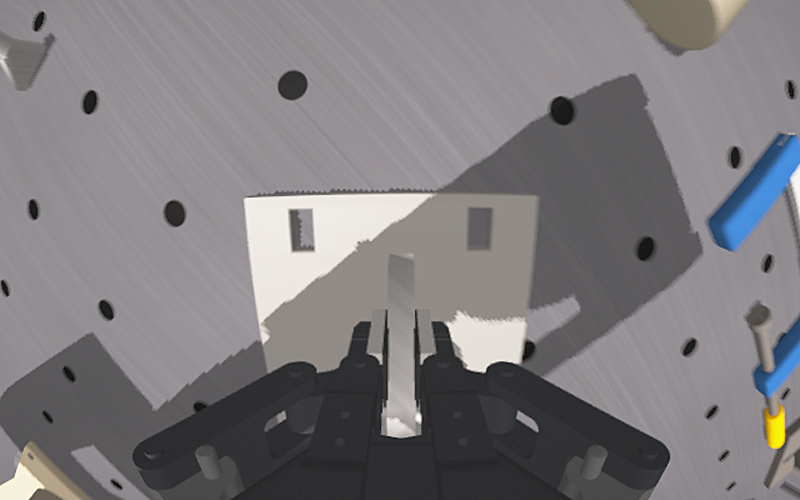

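The gusset is held upright with its toe towards the slots, which are at (302,230) and (480,228). It looks slightly right of the centre line, at column 401 against 391. The arm was still settling, so I'll measure again.

```bash
cat > plate.py <<'E'
from h import *
def slots(boxes,name):
    viewer.snapshot('top'); viewer.snapshot('top')
    s=sense(); c=snap('wrist',name); g=cv2.imread(f'pics/{name}_raw.png').min(2); P=[]
    for b in boxes:
        k=g[b[1]:b[3],b[0]:b[2]]; t,m=cv2.threshold(k,0,255,cv2.THRESH_BINARY_INV+cv2.THRESH_OTSU); q=max(cv2.findContours(m,0,1)[0],key=cv2.contourArea)
        R=cv2.minAreaRect(cast(c,q[:,0]+[b[0],b[1]],10,True)[:,:2].astype(np.float32)); print(np.round(R[1],1),R[2]); P.append(np.array(R[0]))
    P=np.array(P); d=P[0]-P[1]; a=np.arctan2(d[1],d[0])-np.pi/2; o=P.mean(0)-82*np.array([np.cos(a),np.sin(a)])
    print('plate yaw',np.degrees(a),'len',np.linalg.norm(d),'origin',o,'TCP',s['tool_pos'],s['tcp_rot'])
    e=np.array(s['tool_pos'])[:2]-o; print('TCP in plate',e@[np.cos(a),np.sin(a)],e@[-np.sin(a),np.cos(a)]); return c
E
python3 -c "
from plate import *
slots([(224,160,258,206),(368,160,402,206)],'w5')"
```

```text
[21.8 10.5] 47.016056060791016
[21.8  6.9] 53.15314483642578
plate yaw 49.585229226092515 len 87.72343935547764 origin [535.3091712  -49.18379959] TCP [564.56912685 -14.18552662  45.77685194] [-179.69809747    0.17976104   49.57314224]
TCP in plate 45.61638035739641 0.41225996491475314
```

```bash
python3 -c "
from h import *
for n in('w4','w5'):
    g=cv2.imread(f'pics/{n}_raw.png').min(2); print(n,'L',g[185,222:262].tolist(),'R',g[185,362:402].tolist(),'toe',g[225,296:344].tolist())
print(sense()['tool_pos'],sense()['time'])"
```

```text
w4 L [230, 229, 230, 230, 230, 230, 230, 231, 236, 195, 143, 99, 79, 83, 89, 92, 89, 88, 82, 137, 147, 142, 142, 141, 142, 144, 146, 137, 163, 209, 231, 230, 228, 229, 229, 229, 229, 229, 229, 229] R [134, 135, 136, 135, 134, 135, 135, 135, 135, 134, 133, 124, 108, 98, 92, 92, 93, 93, 92, 94, 93, 95, 96, 94, 92, 94, 90, 89, 87, 90, 103, 117, 127, 133, 134, 134, 135, 135, 136, 136] toe [135, 135, 135, 135, 135, 136, 134, 135, 135, 134, 135, 136, 136, 135, 128, 125, 125, 126, 126, 128, 124, 124, 121, 120, 119, 120, 121, 122, 123, 123, 123, 124, 123, 121, 125, 125, 137, 137, 133, 135, 136, 135, 135, 134, 134, 135, 135, 135]
w5 L [228, 228, 228, 229, 228, 229, 228, 228, 228, 229, 229, 229, 229, 229, 229, 229, 230, 236, 206, 154, 102, 78, 83, 87, 95, 92, 87, 136, 151, 149, 147, 145, 144, 141, 139, 140, 141, 142, 146, 180] R [133, 136, 136, 135, 135, 135, 135, 135, 134, 134, 135, 134, 135, 135, 134, 135, 134, 136, 134, 133, 135, 134, 134, 135, 135, 134, 136, 132, 118, 92, 91, 90, 93, 91, 92, 92, 93, 95, 93, 96] toe [135, 133, 135, 134, 136, 134, 134, 135, 134, 134, 134, 133, 135, 135, 128, 124, 123, 126, 126, 126, 124, 123, 122, 119, 119, 121, 121, 120, 121, 123, 123, 125, 122, 123, 123, 127, 135, 135, 135, 134, 135, 135, 135, 135, 134, 134, 135, 135]
[566.153615   -14.21901178  47.67687345] 9.3
```

Request:
carry_out(
  increments=[0,0,0.02,0,0,0,-1,0,0,0.04,0,0,0,-1,0,0,0.05,0,0,0,-1,0,0,0.05,0,0,0,-1,0,0,0.05,0,0,0,-1,0,0,0.05,0,0,0,-1,0,0,0.05,0,0,0,-1,0,0,0.05,0,0,0,-1,0,0,0.05,0,0,0,-1,0,0,0.05,0,0,0,-1],
)

```text
time: 10.55
tool_pos: [567.3, -15.0, 28.1]
tcp_rot: [180.0, 0.0, 49.6]
ft_force: [-0.1, -0.7, -1.6]
finger_gap: 9.0
grip_force: 60.2
```

```bash
python3 -c "
from plate import *
slots([(215,140,272,206),(365,140,422,206)],'w6')
g=cv2.imread('pics/w6_raw.png').min(2)
for row in (170,180):print('L',g[row,215:275:1].tolist(),'R',g[row,370:420].tolist())
print('toe',g[225,296:344].tolist())"
```

```text
[10.3 31. ] 47.616661071777344
[10.3 30.8] 51.578407287597656
plate yaw 49.452945428611464 len 79.67823603145358 origin [550.23575693 -32.07094971] TCP [567.3368233  -14.96555227  28.08704975] [-1.79998942e+02  4.24478693e-04  4.95952232e+01]
TCP in plate 24.114848323158185 -1.8748820501023893
L [229, 229, 229, 229, 229, 229, 229, 229, 229, 230, 231, 230, 232, 232, 232, 232, 232, 232, 231, 231, 230, 229, 230, 228, 228, 227, 227, 227, 227, 226, 226, 226, 224, 223, 223, 226, 231, 229, 229, 229, 229, 229, 229, 229, 229, 230, 229, 230, 230, 229, 228, 229, 229, 228, 229, 229, 228, 228, 228, 229] R [134, 134, 134, 134, 134, 134, 135, 135, 135, 133, 134, 133, 134, 134, 133, 133, 134, 134, 133, 135, 134, 136, 133, 128, 128, 128, 130, 131, 129, 131, 132, 131, 131, 132, 133, 132, 135, 134, 133, 134, 134, 135, 134, 135, 135, 134, 135, 134, 134, 132]
L [229, 229, 229, 229, 229, 229, 229, 229, 229, 230, 234, 227, 147, 102, 77, 82, 82, 86, 88, 88, 87, 89, 107, 150, 145, 147, 144, 147, 148, 147, 147, 144, 143, 136, 182, 224, 233, 230, 230, 230, 229, 228, 229, 228, 228, 228, 228, 229, 228, 229, 228, 228, 228, 228, 228, 227, 227, 227, 227, 228] R [136, 135, 134, 134, 135, 136, 135, 135, 134, 134, 134, 135, 133, 136, 135, 136, 134, 135, 134, 136, 136, 132, 120, 98, 94, 93, 92, 92, 93, 92, 92, 94, 94, 93, 92, 92, 93, 94, 92, 92, 83, 84, 84, 85, 114, 126, 132, 134, 135, 134]
toe [135, 134, 134, 134, 134, 134, 134, 135, 134, 134, 134, 135, 134, 137, 128, 123, 125, 126, 125, 126, 125, 122, 121, 119, 120, 119, 121, 120, 121, 123, 125, 124, 122, 122, 123, 128, 134, 134, 135, 135, 135, 134, 134, 135, 134, 136, 134, 135]
```

The gusset has settled on the centre line: the slots' midpoint is at column 320.7 and the toe at 320.8. Lowering and releasing.

Request:
carry_out(
  increments=[0,0,0.01,0,0,0,-1,0,0,0.018,0,0,0,-1,0,0,0.026,0,0,0,-1,0,0,0.026,0,0,0,-1,0,0,0.026,0,0,0,-1,0,0,0.026,0,0,0,0,0,0,0.026,0,0,0,0,0,0,0.026,0,0,0,0,0,0,-0.1,0,0,0,0,0,0,-0.25,0,0,0,0],
)

```text
time: 11.95
tool_pos: [565.7, -14.8, 127.3]
tcp_rot: [-179.8, 0.1, 49.6]
ft_force: [1.9, -0.5, -0.1]
finger_gap: 42.5
grip_force: 0.0
```

```bash
python3 -c "
from h import *
s=sense();print(s['tool_pos'],s['tcp_rot'])
f=((567.3,-15,128),49.6)
print(inc((481.2,277.6,100),9.9,f),inc((481.2,277.6,4),9.9,f))
"
```

```text
[565.71647977 -14.81387532 127.26720647] [-1.79794348e+02  1.36484732e-01  4.95908686e+01]
[ 0.4176 -0.638   0.07    0.     -0.      0.1103] [ 0.4176 -0.638   0.31    0.     -0.      0.1103]
```

Request:
carry_out(
  increments=[0.418,-0.638,0.07,0,0,0.11,0,0.418,-0.638,0.07,0,0,0.11,0,0.418,-0.638,0.07,0,0,0.11,0,0.418,-0.638,0.07,0,0,0.11,0,0.418,-0.638,0.07,0,0,0.11,0,0.418,-0.638,0.07,0,0,0.11,0,0.418,-0.638,0.07,0,0,0.11,0,0.418,-0.638,0.07,0,0,0.11,0,0.418,-0.638,0.07,0,0,0.11,0,0.418,-0.638,0.07,0,0,0.11,0],
)

```text
time: 13.2
tool_pos: [481.9, 276.8, 100.2]
tcp_rot: [-180.0, -0.0, 9.9]
ft_force: [0.0, -0.3, 0.1]
finger_gap: 42.7
grip_force: 0.0
```

Request:
carry_out(
  increments=[0,0,0.12,0,0,0,0,0,0,0.2,0,0,0,0,0,0,0.24,0,0,0,0,0,0,0.24,0,0,0,0,0,0,0.24,0,0,0,0,0,0,0.24,0,0,0,-1,0,0,0.24,0,0,0,-1,0,0,0.24,0,0,0,-1,0,0,0.24,0,0,0,-1,0,0,0.24,0,0,0,-1],
)

```text
time: 14.45
tool_pos: [482.4, 278.3, 5.4]
tcp_rot: [-180.0, -0.1, 10.0]
ft_force: [-0.4, -0.0, 6.7]
finger_gap: 9.1
grip_force: 59.0
```

```bash
python3 -c "
from h import *
s=sense();print(s['tool_pos'],s['tcp_rot'])
f=((481.2,277.6,4),9.9); k=(512.1,-81.1)
print(inc((*k,105),49.6,f),inc((*k,26),49.6,f))
"
```

```text
[482.42178283 278.29725412   5.43767977] [-1.79964590e+02 -1.27058805e-01  9.99809955e+00]
[-0.0781  0.8967 -0.2525  0.      0.     -0.1103] [-0.0781  0.8967 -0.055   0.      0.     -0.1103]
```

Request:
carry_out(
  increments=[0,0,-0.12,0,0,0,-1,0,0,-0.25,0,0,0,-1,-0.078,0.897,-0.25,0,0,-0.11,-1,-0.078,0.897,-0.25,0,0,-0.11,-1,-0.078,0.897,-0.25,0,0,-0.11,-1,-0.078,0.897,-0.25,0,0,-0.11,-1,-0.078,0.897,-0.25,0,0,-0.11,-1,-0.078,0.897,-0.25,0,0,-0.11,-1,-0.078,0.897,-0.25,0,0,-0.11,-1,-0.078,0.897,-0.25,0,0,-0.11,-1],
)

```text
time: 15.7
tool_pos: [512.7, -81.2, 104.0]
tcp_rot: [-180.0, -0.0, 49.5]
ft_force: [0.4, 1.4, -0.5]
finger_gap: 9.3
grip_force: 58.6
```

Request:
carry_out(
  increments=[0,0,0,0,0,0,-1,0,0,0,0,0,0,-1,0,0,0,0,0,0,-1,0,0,0,0,0,0,-1,0,0,0.07,0,0,0,-1,0,0,0.14,0,0,0,-1,0,0,0.17,0,0,0,-1,0,0,0.17,0,0,0,-1,0,0,0.17,0,0,0,-1,0,0,0.17,0,0,0,-1],
)

```text
time: 16.95
tool_pos: [514.0, -81.3, 37.4]
tcp_rot: [179.9, -0.1, 49.6]
ft_force: [0.5, -0.0, -0.2]
finger_gap: 9.2
grip_force: 58.6
```

```bash
python3 -c "
from h import *
viewer.snapshot('top');viewer.snapshot('top')
s=sense();print(s['tool_pos'],s['tcp_rot']);snap('wrist','w7',None,1.25)"
```

```text
[513.62353523 -81.17820872  37.01517682] [ 1.79920459e+02 -3.97361789e-02  4.95962046e+01]
```

View pics/w7.png

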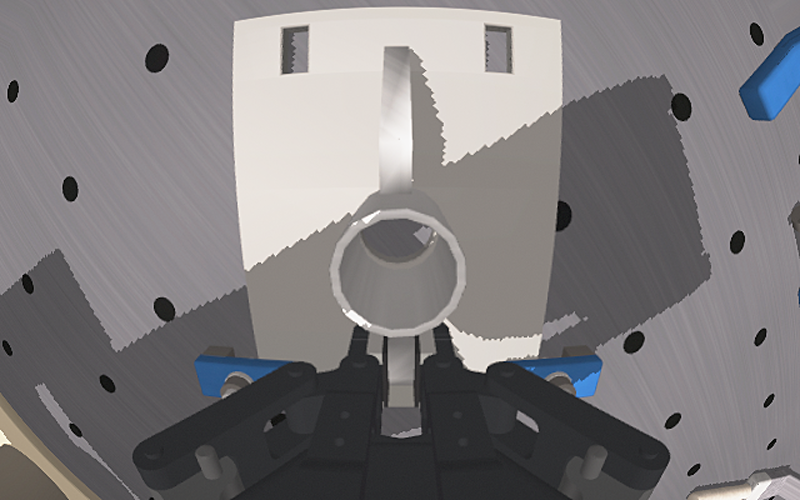

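The tall gusset sits against the tube on the centre line (column 396), the tube's rim is centred at (398,271), and the low gusset is held at column 401 behind the tube. All are aligned, so I'm lowering it.

Request:
carry_out(
  increments=[0,-0.002,0.03,0,0,0,-1,0,-0.002,0.04,0,0,0,-1,0,-0.002,0.05,0,0,0,-1,0,-0.002,0.056,0,0,0,-1,0,-0.002,0.056,0,0,0,-1,0,-0.002,0.056,0,0,0,0,0,-0.002,0.056,0,0,0,0,0,-0.002,0.056,0,0,0,0,0,-0.002,-0.05,0,0,0,0,0,-0.002,-0.2,0,0,0,0],
)

```text
time: 18.35
tool_pos: [510.3, -80.0, 114.9]
tcp_rot: [-179.7, 0.1, 49.6]
ft_force: [0.4, -0.6, 0.5]
finger_gap: 42.6
grip_force: 0.0
```

```bash
python3 -c "
from h import *
s=sense();print(s['tool_pos'],s['tcp_rot'])
f=((512.7,-81,116),49.6)
print(inc((420,318,220),39,f))
"
```

```text
[510.26128225 -79.97009712 114.87016979] [-1.79728497e+02  1.29544204e-01  4.95936152e+01]
[ 0.6094 -0.823  -0.26   -0.     -0.      0.0294]
```

```bash
python3 -c "
from h import *
f=((512.2,-80.8,115.5),49.6)
print(inc((515,300,200),125,f))
"
```

```text
[ 0.7295 -0.6117 -0.2113  0.      0.     -0.2094]
```

Request:
carry_out(
  increments=[0.73,-0.612,-0.211,0,0,-0.209,0,0.73,-0.612,-0.211,0,0,-0.209,0,0.73,-0.612,-0.211,0,0,-0.209,0,0.73,-0.612,-0.211,0,0,-0.209,0,0.73,-0.612,-0.211,0,0,-0.209,0,0.73,-0.612,-0.211,0,0,-0.209,0,0.73,-0.612,-0.211,0,0,-0.209,0,0.73,-0.612,-0.211,0,0,-0.209,0,0.73,-0.612,-0.211,0,0,-0.209,0,0.73,-0.612,-0.211,0,0,-0.209,0],
)

```text
time: 19.6
tool_pos: [515.2, 299.2, 200.0]
tcp_rot: [-180.0, 0.0, 124.6]
ft_force: [0.1, -0.8, -0.3]
finger_gap: 42.8
grip_force: 0.0
```

```bash
python3 -c "
from h import *
viewer.snapshot('top');viewer.snapshot('top');viewer.snapshot('top');viewer.snapshot('top')
s=sense();print(s['tool_pos'],s['tcp_rot']);c=snap('wrist','w8')
print('cam',-c['R'].T@c['t'])
u,v=proj(c,(479,441,44),True)[0]; print(u,v)
x0,y0=int(u-40),max(0,int(v-40)); im=cv2.imread('pics/w8_raw.png')[y0:y0+80,x0:x0+80]; cv2.imwrite('pics/w8z.png',cv2.resize(im,None,fx=7,fy=7,interpolation=2)); print(x0,y0)
"
```

```text
[515.32727991 299.83491964 200.44578564] [-1.79992414e+02 -3.25886965e-04  1.24728345e+02]
cam [472.70973277 362.56116399 341.95280659]
372.8128653376636 51.92637063759642
332 11
```

View pics/w8z.png

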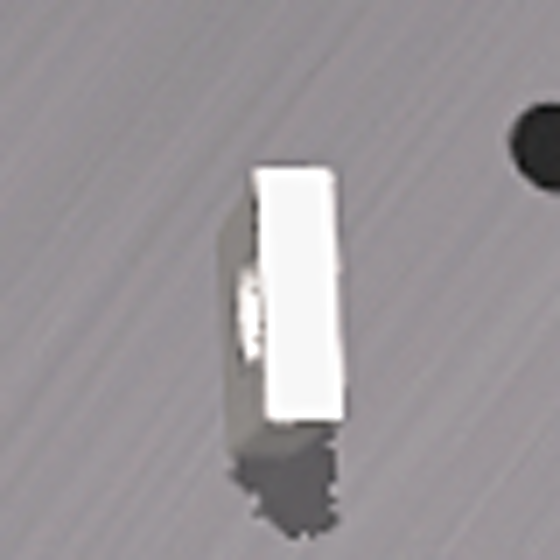

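The lug's white top face has corners at (255,168), (332,168), (342,418) and (267,418) in the zoom. I'll compute its pose from those.

```bash
python3 -c "
from h import *
c=viewer.get_calibration('wrist')
q=np.array([(255,168),(332,168),(342,418),(267,418)])/7+[332,11]-.43
w=cast(c,q,44,True)[:,:2]; print(w.round(1)); C=w.mean(0); d=w[:2].mean(0)-w[2:].mean(0); a=np.degrees(np.arctan2(d[1],d[0])); print(C,a,np.hypot(*d))
s=sense();yaw=s['tcp_rot'][2]; print(s['tool_pos'],yaw)
a=round(a,1); f=(s['tool_pos'],yaw)
print(inc((*C,110),a,f))
o=np.array([537.4,-51.4]); t=np.radians(139.6); k=o+45*np.array([np.cos(t),np.sin(t)]); print('place',k)
print(inc((*k,110),139.6,((*C,8),a)))
"
```

```text
[[465.3 453. ]
 [473.7 459.6]
 [495.2 430.6]
 [487.  424.2]]
[480.28054774 441.85884043] 126.83309153362904 36.08200558370711
[515.32124254 300.0284958  200.52581097] 124.75368503407755
[ 0.3413  0.1302  0.2263  0.      0.     -0.0057]
place [503.13077616 -22.23460445]
[-0.9633 -0.6493 -0.255  -0.      0.     -0.0356]
```

Request:
carry_out(
  increments=[0.341,0.13,0.226,0,0,-0.0057,0,0.341,0.13,0.226,0,0,-0.0057,0,0.341,0.13,0.226,0,0,-0.0057,0,0.341,0.13,0.226,0,0,-0.0057,0,0.341,0.13,0.226,0,0,-0.0057,0,0.341,0.13,0.226,0,0,-0.0057,0,0.341,0.13,0.226,0,0,-0.0057,0,0.341,0.13,0.226,0,0,-0.0057,0,0.341,0.13,0.226,0,0,-0.0057,0,0.341,0.13,0.226,0,0,-0.0057,0],
)

```text
time: 21.1
tool_pos: [480.0, 442.2, 110.2]
tcp_rot: [180.0, -0.0, 126.9]
ft_force: [-0.3, 0.1, -0.2]
finger_gap: 42.7
grip_force: 0.0
```

Request:
carry_out(
  increments=[0,0,0.12,0,0,0,0,0,0,0.2,0,0,0,0,0,0,0.26,0,0,0,0,0,0,0.26,0,0,0,0,0,0,0.26,0,0,0,0,0,0,0.26,0,0,0,-1,0,0,0.26,0,0,0,-1,0,0,0.26,0,0,0,-1,0,0,0.26,0,0,0,-1,0,0,0.26,0,0,0,-1],
)

```text
time: 22.35
tool_pos: [480.8, 443.0, 7.7]
tcp_rot: [179.9, -0.0, 126.9]
ft_force: [-0.9, 0.5, 6.2]
finger_gap: 9.1
grip_force: 58.9
```

```bash
python3 -c "
from h import *
print(inc((504.3,-23.2,100),139.6,((480.3,441.9,6),126.8)))
"
```

```text
[-0.967  -0.6485 -0.235  -0.      0.     -0.0356]
```

Request:
carry_out(
  increments=[0,0,-0.12,0,0,0,-1,0,0,-0.24,0,0,0,-1,-0.967,-0.6485,-0.24,0,0,-0.0356,-1,-0.967,-0.6485,-0.24,0,0,-0.0356,-1,-0.967,-0.6485,-0.24,0,0,-0.0356,-1,-0.967,-0.6485,-0.24,0,0,-0.0356,-1,-0.967,-0.6485,-0.24,0,0,-0.0356,-1,-0.967,-0.6485,-0.24,0,0,-0.0356,-1,-0.967,-0.6485,-0.24,0,0,-0.0356,-1,-0.967,-0.6485,-0.24,0,0,-0.0356,-1],
)

```text
time: 23.6
tool_pos: [504.4, -26.0, 102.3]
tcp_rot: [-180.0, 0.0, 139.5]
ft_force: [0.7, 0.1, -1.5]
finger_gap: 9.3
grip_force: 58.8
```

Request:
carry_out(
  increments=[0,0,0,0,0,0,-1,0,0,0,0,0,0,-1,0,0,0,0,0,0,-1,0,0,0,0,0,0,-1,0,0,0,0,0,0,-1,0,0,0,0,0,0,-1,0,0,0,0,0,0,-1,0,0,0,0,0,0,-1,0,0,0,0,0,0,-1,0,0,0,0,0,0,-1],
)

```text
time: 24.85
tool_pos: [504.7, -22.9, 102.1]
tcp_rot: [180.0, 0.0, 139.7]
ft_force: [-0.0, 0.1, -1.0]
finger_gap: 9.3
grip_force: 58.8
```

Request:
carry_out(
  increments=[0,0,0.08,0,0,0,-1,0,0,0.14,0,0,0,-1,0,0,0.17,0,0,0,-1,0,0,0.19,0,0,0,-1,0,0,0.2,0,0,0,-1,0,0,0.208,0,0,0,-1,0,0,0.216,0,0,0,-1,0,0,0.216,0,0,0,-1,0,0,0.216,0,0,0,-1,0,0,0.216,0,0,0,-1],
)

```text
time: 26.1
tool_pos: [505.4, -23.0, 17.7]
tcp_rot: [180.0, 0.1, 139.7]
ft_force: [-7.3, 1.3, 15.5]
finger_gap: 9.2
grip_force: 60.9
```

Request:
carry_out(
  increments=[0,0,0,0,0,0,0,0,0,0,0,0,0,0,0,0,0,0,0,0,0,0,0,0,0,0,0,0,0,0,-0.05,0,0,0,0,0,0,-0.2,0,0,0,0,0,0,-0.25,0,0,0,0,0,0,-0.25,0,0,0,0.5,0,0,-0.25,0,0,0,1,0,0,-0.25,0,0,0,1],
)

```text
time: 27.35
tool_pos: [503.4, -22.7, 113.8]
tcp_rot: [-179.9, -0.2, 139.7]
ft_force: [0.4, 0.8, 0.2]
finger_gap: 85.4
grip_force: 0.0
```

```bash
python3 -c "
from h import *
s=sense();f=((504.7,-22.9,115.6),139.7)
print(s['tool_pos'],inc((610.8,267.5,120),49.6,f))
"
```

```text
[503.40229874 -22.68442766 113.79971073] [ 0.2673  0.7253 -0.011  -0.     -0.      0.2503]
```

```bash
python3 -c "
from h import *
f=((504.7,-22.9,115.6),139.7)
print(inc((616,200,150),94.6,f))
"
```

```text
[ 0.1482  0.605  -0.086  -0.     -0.      0.1253]
```

Request:
carry_out(
  increments=[0.148,0.605,-0.086,0,0,0.125,1,0.148,0.605,-0.086,0,0,0.125,1,0.148,0.605,-0.086,0,0,0.125,1,0.148,0.605,-0.086,0,0,0.125,1,0.148,0.605,-0.086,0,0,0.125,1,0.148,0.605,-0.086,0,0,0.125,1,0.148,0.605,-0.086,0,0,0.125,1,0.148,0.605,-0.086,0,0,0.125,1,0.148,0.605,-0.086,0,0,0.125,1,0.148,0.605,-0.086,0,0,0.125,1],
)

```text
time: 28.6
tool_pos: [616.0, 199.6, 150.3]
tcp_rot: [180.0, -0.0, 94.7]
ft_force: [0.7, -0.8, -0.6]
finger_gap: 85.7
grip_force: 0.0
```

```bash
python3 -c "
from h import *
for i in range(6): viewer.snapshot('top')
s=sense();print(s['tool_pos'],s['tcp_rot']);c=snap('wrist','w9',None,1.25)
g=cv2.imread('pics/w9_raw.png').min(2); u,v=proj(c,(610.8,267.5,14),True)[0]; print(u,v)
x0,y0=max(0,int(u-55)),max(0,int(v-55)); k=g[y0:y0+110,x0:x0+110]
for lo in (190,150):
  for q in cv2.findContours(cv2.inRange(k,lo,255),cv2.RETR_LIST,1)[0]:
    if cv2.contourArea(q)>200:
        w=cast(c,q[:,0]+[x0,y0],14,True)[:,:2].astype(np.float32); print(lo,cv2.contourArea(q),cv2.minEnclosingCircle(w),cv2.fitEllipse(w))
snap('top','t9',(280,90,460,250),4)
"
```

```text
[616.02230291 200.0108341  150.1142672 ] [ 1.79996495e+02 -1.81399075e-04  9.47102960e+01]
320.3775988311965 122.47366737215809
190 1167.5 ((611.2683715820312, 266.715576171875), 17.90484046936035) ((611.0513305664062, 266.90704345703125), (34.30577850341797, 34.665802001953125), 108.94707489013672)
190 3541.0 ((610.9794311523438, 266.762451171875), 30.75355339050293) ((611.0942993164062, 266.789306640625), (59.996463775634766, 60.25945281982422), 133.8563995361328)
150 275.0 ((610.808349609375, 266.9917907714844), 17.37770652770996) ((611.0589599609375, 266.86871337890625), (31.4072208404541, 31.914003372192383), 3.1117310523986816)
150 8446.0 ((610.4952392578125, 266.9739990234375), 69.18348693847656) ((613.1034545898438, 263.28033447265625), (102.96414184570312, 104.43250274658203), 114.41236877441406)
```

View pics/w9.png

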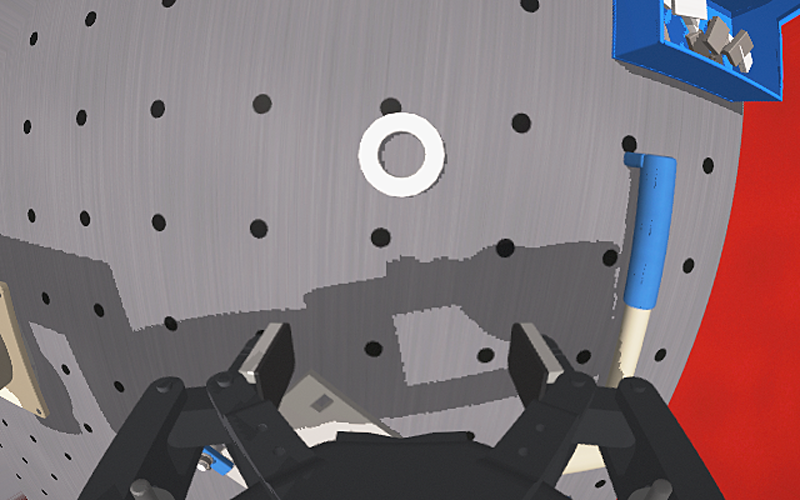

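The flange ring is at (401,154), and its outer and inner circles agree on world (611.1, 266.8). Picking it up.

```bash
python3 -c "
from h import *
f=((616,200,150.1),94.7)
print(inc((611.1,266.8,60),94.7,f),inc((611.1,266.8,-1),94.7,f))
f=((611.1,266.8,-1),94.7)
print(inc((537.3,-51.3,120),94.7,f))
"
```

```text
[0.1674 0.0015 0.2252 0.     0.     0.    ] [0.1674 0.0015 0.3777 0.     0.     0.    ]
[-0.7775 -0.249  -0.3025  0.      0.      0.    ]
```

Request:
carry_out(
  increments=[0.167,0.0015,0.22,0,0,0,1,0.167,0.0015,0.22,0,0,0,1,0.167,0.0015,0.22,0,0,0,1,0.167,0.0015,0.22,0,0,0,1,0.167,0.0015,0.22,0,0,0,1,0.167,0.0015,0.3,0,0,0,1,0.167,0.0015,0.35,0,0,0,1,0.167,0.0015,0.3775,0,0,0,1,0.167,0.0015,0.3775,0,0,0,1,0.167,0.0015,0.3775,0,0,0,1],
)

```text
time: 30.25
tool_pos: [611.9, 266.9, 0.2]
tcp_rot: [179.9, -0.0, 94.7]
ft_force: [0.6, 0.5, 0.2]
finger_gap: 85.5
grip_force: 0.0
```

Request:
carry_out(
  increments=[0,0,0,0,0,0,-1,0,0,0,0,0,0,-1,0,0,0,0,0,0,-1,0,0,0,0,0,0,-1,0,0,0,0,0,0,-1,0,0,-0.03,0,0,0,-1,0,0,-0.1,0,0,0,-1,0,0,-0.2,0,0,0,-1,0,0,-0.3,0,0,0,-1,0,0,-0.3,0,0,0,-1],
)

```text
time: 31.5
tool_pos: [614.1, 267.7, 124.8]
tcp_rot: [179.5, -0.1, 94.7]
ft_force: [-0.3, -0.3, -2.2]
finger_gap: 59.6
grip_force: 65.1
```

```bash
python3 -c "
from h import *
c=viewer.get_calibration('top'); g=cv2.imread('pics/t9_raw.png'); print(proj(c,(537.3,-51.3,70)))
snap('wrist','w10',None,1.25)
"
```

```text
[[365.20091679 177.59092416]]
```

View pics/t9.png

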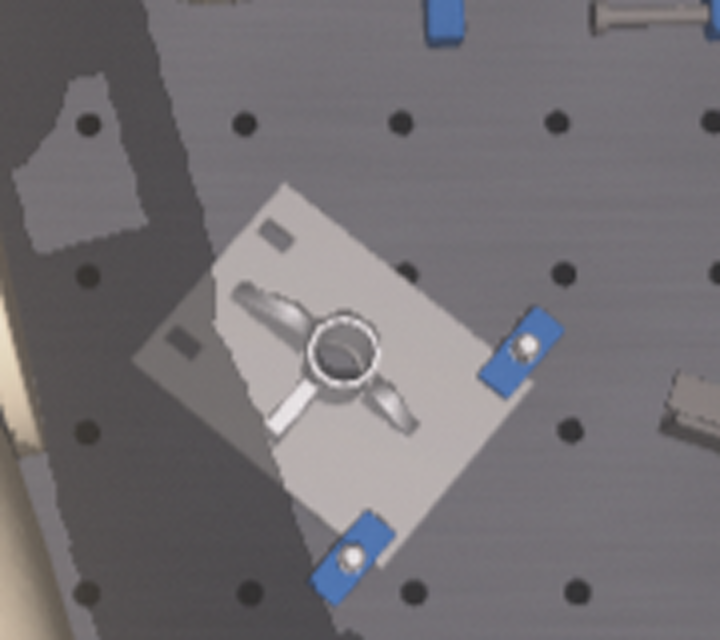

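Everything is in place: the tube's rim is centred at crop (344,351), within about 1.5 mm of the expected spot. The gussets lie on the centre line and the lug points out to the left. Carrying the flange over.

Request:
carry_out(
  increments=[-0.7775,-0.249,0,0,0,0,-1,-0.7775,-0.249,0,0,0,0,-1,-0.7775,-0.249,0,0,0,0,-1,-0.7775,-0.249,0,0,0,0,-1,-0.7775,-0.249,0,0,0,0,-1,-0.7775,-0.249,0,0,0,0,-1,-0.7775,-0.249,0,0,0,0,-1,-0.7775,-0.249,0,0,0,0,-1,-0.7775,-0.249,0,0,0,0,-1,-0.7775,-0.249,0,0,0,0,-1],
)

```text
time: 32.8
tool_pos: [537.6, -50.4, 119.0]
tcp_rot: [-180.0, -0.0, 94.8]
ft_force: [-0.4, -0.0, -2.8]
finger_gap: 59.3
grip_force: 65.3
```

Request:
carry_out(
  increments=[0,0,0,0,0,0,-1,0,0,0,0,0,0,-1,0,0,0,0,0,0,-1,0,0,0,0,0,0,-1,0,0,0,0,0,0,-1,0,0,0.04,0,0,0,-1,0,0,0.08,0,0,0,-1,0,0,0.1,0,0,0,-1,0,0,0.1,0,0,0,-1,0,0,0.1,0,0,0,-1],
)

```text
time: 34.05
tool_pos: [537.7, -51.5, 79.4]
tcp_rot: [180.0, 0.0, 94.7]
ft_force: [0.5, -0.4, -2.2]
finger_gap: 59.0
grip_force: 65.3
```

```bash
python3 -c "
from h import *
for i in range(4): viewer.snapshot('top')
s=sense();print(s['tool_pos'],s['tcp_rot']);snap('wrist','w11',None,1.25)
"
```

```text
[537.82759055 -51.59410449  79.72731683] [1.79940000e+02 1.71033282e-02 9.47030559e+01]
```

View pics/w11.png

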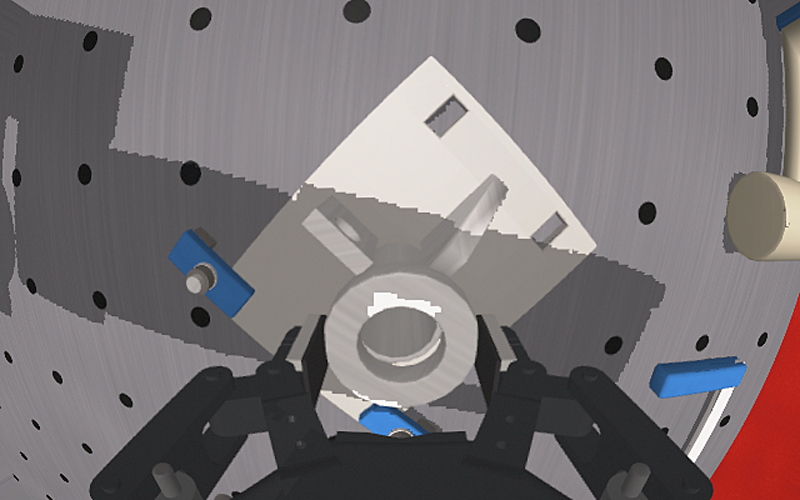

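The flange is level over the tube, centred at (401,335), with its bore showing the tube's inside. Setting it down.

Request:
carry_out(
  increments=[0,0,0.008,0,0,0,-1,0,0,0.015,0,0,0,-1,0,0,0.02,0,0,0,-1,0,0,0.024,0,0,0,-1,0,0,0.026,0,0,0,-1,0,0,0.026,0,0,0,-1,0,0,0.026,0,0,0,0.6,0,0,0.026,0,0,0,1,0,0,0.026,0,0,0,1,0,0,0.026,0,0,0,1],
)

```text
time: 35.55
tool_pos: [537.3, -51.5, 68.5]
tcp_rot: [-180.0, -0.0, 94.7]
ft_force: [0.4, -0.5, -0.5]
finger_gap: 85.0
grip_force: 0.0
```

Request:
carry_out(
  increments=[0,0,-0.02,0,0,0,1,0,0,-0.05,0,0,0,1,0,0,-0.1,0,0,0,1,0,0,-0.2,0,0,0,1,-0.15,0,-0.3,0,0,0,1,-0.15,0,-0.3,0,0,0,1,-0.15,0,-0.3,0,0,0,1,-0.15,0,-0.3,0,0,0,1,-0.15,0,-0.3,0,0,0,1,-0.15,0,-0.3,0,0,0,1],
)

```text
time: 36.8
tool_pos: [541.9, -110.6, 187.9]
tcp_rot: [-179.9, -0.0, 94.8]
ft_force: [0.4, 0.2, -0.1]
finger_gap: 85.2
grip_force: 0.0
```

```bash
python3 -c "
from h import *
for i in range(4): viewer.snapshot('top')
a=sense();print(a['tool_pos'])
c=snap('wrist','w12',None,1.25)
"
```

```text
[ 542.24261937 -111.07407479  188.55289693]
```

View pics/w12.png

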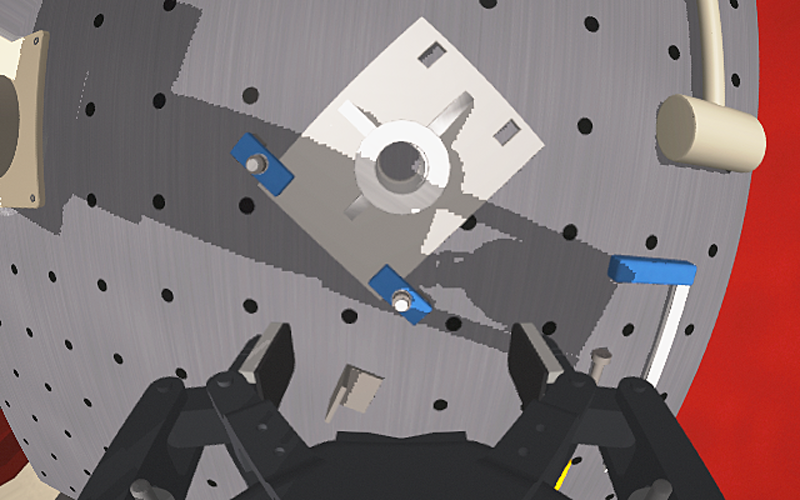

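The flange lies flat and centred at (402,166) with the gussets and lug in place, and the gripper is clear. Handing in.

```bash
python3 -c "
from h import *
c=viewer.get_calibration('wrist'); print(cast(c,(402/1.25,166/1.25),84,True))
print(order.hand_in())"
```

```text
[[538.59180324 -50.8352264   84.        ]]
the job is handed in; nothing more can be done
None
```

The pedestal is fitted up on the base plate and the job was handed in after about 37 s of arm time. Hand-in gave no verdict, but the last pictures show all five parts seated and aligned, and neither offcut was touched.

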